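# Portion the smoking wood and bring the red pot to the front

## Task

Count exactly two of the four wooden smoking plugs from the dark board into the red pot on the seasoning carousel, leaving the other two standing where they are and the other things on the trolley undisturbed. Then turn the carousel until the red pot faces front, lined up with the yellow pointer on the foot, and hold it still there: finish while still gripping the wooden bar handle in the middle of the turntable, without letting go.

Things in the scene. Friction and masses are not known exactly. Their poses are not given: they have to be found in the camera images.
- plug0_center (a point): one of four identical pale wooden smoking plugs (upright cylinders 28 mm in diameter, 45 mm tall, about 20 g), standing loose on the dark board; this point is the cylinder's centre, 22.5 mm above its foot, z along its axis. The four are in a row about 60 mm apart
- plug1_center (a point): one of four identical pale wooden smoking plugs (upright cylinders 28 mm in diameter, 45 mm tall, about 20 g), standing loose on the dark board; this point is the cylinder's centre, 22.5 mm above its foot, z along its axis. The four are in a row about 60 mm apart
- plug2_center (a point): one of four identical pale wooden smoking plugs (upright cylinders 28 mm in diameter, 45 mm tall, about 20 g), standing loose on the dark board; this point is the cylinder's centre, 22.5 mm above its foot, z along its axis. The four are in a row about 60 mm apart
- plug3_center (a point): one of four identical pale wooden smoking plugs (upright cylinders 28 mm in diameter, 45 mm tall, about 20 g), standing loose on the dark board; this point is the cylinder's centre, 22.5 mm above its foot, z along its axis. The four are in a row about 60 mm apart
- board: dark wooden board, fixed, 75 mm (its x) by 250 mm (its y) and 15 mm thick, lying on the trolley top; origin at the centre of its underside. The plugs stand in a row along its y
- foot: fixed steel foot of the seasoning carousel, 190 mm in diameter and 14 mm high, with a flat yellow pointer that sticks out from under the turntable on its front side (its own -x). Origin at the centre of its underside, on the vertical turning axis. The foot stands turned a little, differently each time
- pointer_tip (a point): tip of the yellow pointer, 160 mm from the turning axis, 10 mm above the trolley top: marks the carousel's front
- front (a point): fixed point where the middle of the red pot's floor belongs when the pot faces front: on the line from turning axis to pointer tip, 85 mm from the axis
- pot (a point): middle of the inner floor of the open red pot, 34 mm above the trolley top; the pot is fixed on the turntable, 85 mm from the turning axis; 84 mm outside and 76 mm inside diameter, rim 22 mm above this point. At the other quarter turns, 85 mm from the axis, three closed jars are fixed to the turntable: 54 mm in diameter, tops 90 mm above the trolley top
- handle (a point): middle of the dark wooden grip bar over the turning axis, fixed to the turntable: 50 mm long, 16 mm thick, 38 mm tall, from 88 to 126 mm above the trolley top, on a 16 mm post; nothing else there is higher than 90 mm. Its x is the bar's thin direction, on the line through the pot (pot on the -x side); its y is the bar's length
- turntable (a joint): angle of the round pale wooden turntable (240 mm in diameter, top 30 mm above the trolley top) on its foot, rad: 0 or a whole turn (6.283) when the pot faces the pointer, growing anticlockwise seen from above. Turns freely either way (stops only beyond 7 and -7); bearing friction about 0.08 N m, it stays where it is left
- cellar: bystander: round wooden salt cellar with dark swivel lid, 92 mm in diameter, 79 mm high; origin under its centre
- plates: bystander: three stacked melamine plates, blue and white, 200 mm in diameter, stack 39 mm high; origin under the centre
- carafe: bystander: empty clear glass carafe, 104 mm in diameter, 200 mm high; origin under its centre
- corkscrew: bystander: chrome lever corkscrew lying flat, 170 mm by 122 mm, 32 mm high; origin under its middle
- tongs: bystander: steel grill tongs lying flat, 320 mm long, 76 mm wide, 22 mm high; origin under their middle
Not all that is in view belongs to the job. What is shaped like the part that bears plug3_center but turquoise is not meant.

How it is judged:
By the outcome, as a careful person would: the job done as asked, in the order asked, and still so for the second after the job is handed in, while the arm keeps its last pose, push and grip.
It also fails if it takes over 72 s, if anything falls off the work surface, if the arm or the gripper's body presses on something with over 40 N, if the wrist force passes 120 N, or if a joint passes its speed limit or range.

## Robot

A 6-joint arm with a two-finger parallel gripper is mounted at the origin on the work surface. World frame = base frame: x ahead of the robot, y to its left, z up, the work surface at z = 0. Lengths are in m, angles in rad, forces in N, time in s.
With the tool pointing down it reaches from about 0.35 to 1 m from the base axis. Payload 7.1 kg.
Tool frame: the origin (TCP) lies between the finger pads, 19 mm behind the fingertips; this is the grasp point; z points along the fingers, y is the line along which they close (so a half turn about z gives the same grasp; the last joint's range is limited). The gripper opens to 85 mm and grips with 20 to 120 N. Pads are 22 mm wide; open, the fingers measure 114 mm over their backs; the gripper's body (76 mm by 85 mm) begins 54 mm behind the grasp point. The pads swing forward as they close: fully open they stand 13 mm farther back than shut.
Start: joints at [1.285, 0.423, 1.63, -0, 1.089, -0.019], TCP at [0.165, 0.603, 0.25] pointing down, gripper open.
Joint ranges: [-3, 3], [-0.9, 2.11], [0.09, 2.58], [-1.31, 4.45], [0.11, 2.69], [-2.54, 2.54]. Speed limits (rad/s): [2.39, 2.39, 3.01, 3.14, 3.14, 3.14].

## Interface

Orientations are given as a rotation vector (axis times angle).
In Python, from bench import get_obs, grab_frame, get_calibration, finish_job gives the robot as it stands. The module is installed in compiled form; this text tells all that it offers.
- The arm moves only by the tool step_arm, never from a script. Its argument "series" is a list of rows, each a list of 3 entries, a list of its own where there are three numbers: the shift along the world's x, y, z in cm, then the turn, a rotation vector about the world's x, y, z in rad, then the opening, from 0 (shut) to 1 (fully open). A call has 1 to 8 rows; each row shifts and turns the commanded pose from where the row before left it; what a row does not reach is not made up. A row lasts 1/8 s, in which the tool goes at most 62.5 mm and 10.7 degrees, less where a joint would pass 70% of its speed; a pose out of reach is approached as far as the arm can. A call is refused whole if a number of a shift passes 6.25 or a number of a turn 0.188, either way. A call with a gripper value outside its range is refused whole. The fingers move at their own pace and stop on an object; the grip force is fixed at half the most. Time passes only in rows, so rows that do not move let the fingers close. It gives the time, the measured TCP pose, the force, the opening and the grip force at its end, in the units of the state.
- get_obs(): the state, without advancing time (a new reading comes with each control period).
- grab_frame(name): name is "scene" or "side" or "wrist"; returns the picture (384x512x3 uint8, red, green, blue); there is no depth.
- get_calibration(name): a dict with "fx", "fy", "cx", "cy" (pixels), "eye" and "attitude" of the camera in the world. Camera axes: x right, y down, z forward; pixel columns grow to the right and rows downward; lengths in m; the calibration is good to about 2 mm. A picture is of the moment at which its call begins: read the wrist's pose just before it. get_calibration takes no time and is no camera call; for the wrist camera it gives the pose at the moment of the call.
- finish_job(): hands the job in; it is judged then, once.
The state is a dict: "t": time; "joint_positions": joint angles; "qvel": joint speeds; "tau": joint torques, N m; "ee_pos": TCP position; "ee_rot": TCP orientation; "force": force on the tool from outside, world axes, zero at the start; "ft_torque": the same for the moment, N m; "opening": finger opening in m; "grip_force": force on a finger pad.
Only numpy, scipy, OpenCV 4.12 (cv2) and the standard library are available. Lean on these libraries where they do the work, as an engineer would, in place of code of your own. Each camera call takes 0.05 s, during which the arm holds its last target. There are 200 camera calls.

## Working session

There is one attempt and no reset: what is moved stays moved. The work goes in short steps, Python scripts to look and compute and a tool call to move; the robot and the scene stay as the last step left them, time stands still between calls to the robot, and variables do not carry over. Pictures are saved under pics/ and viewed, at most 10 in all, crops included, and the job is handed in when it is done.

Besides the shell and the picture viewer there is one more tool, called after "Emit:" by a JSON object that holds its "method" and its "body". step_arm: Moves the arm, as the interface text tells. Its arguments: {"type":"object","properties":{"series":{"type":"array"}},"required":["series"]}

```bash
mkdir -p pics; python3 - <<'E'
from bench import *
import cv2,numpy as np
for n in ("scene","side"):
    f=grab_frame(n); cv2.imwrite(f"pics/{n}0.png",cv2.resize(f[:,:,::-1],(800,600),interpolation=cv2.INTER_CUBIC)); np.save(f"pics/{n}0.npy",f)
    print(n,get_calibration(n))
print(get_obs())
E
```

```text
scene {'fx': 403.93556153858765, 'fy': 403.93556153858765, 'cx': 258.49946212963886, 'cy': 189.62821892227032, 'eye': array([ 1.19741584, -0.54313397,  1.01776128]), 'attitude': array([-2.21452704, -1.12737044,  0.39177248])}
side {'fx': 452.59435771483527, 'fy': 452.59435771483527, 'cx': 263.1696323028423, 'cy': 195.83483548472208, 'eye': array([-0.01234609, -0.99627217,  0.88964011]), 'attitude': array([-2.1123009 ,  0.65489395, -0.30640988])}
{'t': 0.1, 'joint_positions': array([ 1.28499566e+00,  4.23745318e-01,  1.63064403e+00,  2.76498201e-05,
        1.08861073e+00, -1.89935668e-02]), 'qvel': array([ 0.00083531,  0.0012148 , -0.00086125,  0.00132182, -0.00027647,
        0.00061832]), 'tau': array([-2.75782049e-04, -5.58427763e+01, -2.82445908e+01, -1.08953323e-04,
        3.08287403e-03, -2.84997515e-05]), 'ee_pos': array([0.16461009, 0.60242746, 0.24932337]), 'ee_rot': array([-4.17845889e-01, -3.11344022e+00,  2.17915430e-03]), 'force': array([-0.55644506,  0.65040115,  0.29267504]), 'ft_torque': array([ 0.04349524,  0.04002186, -0.01256277]), 'grip_force': 0.0, 'opening': 0.08535660444931278}
```

View pics/scene0.png

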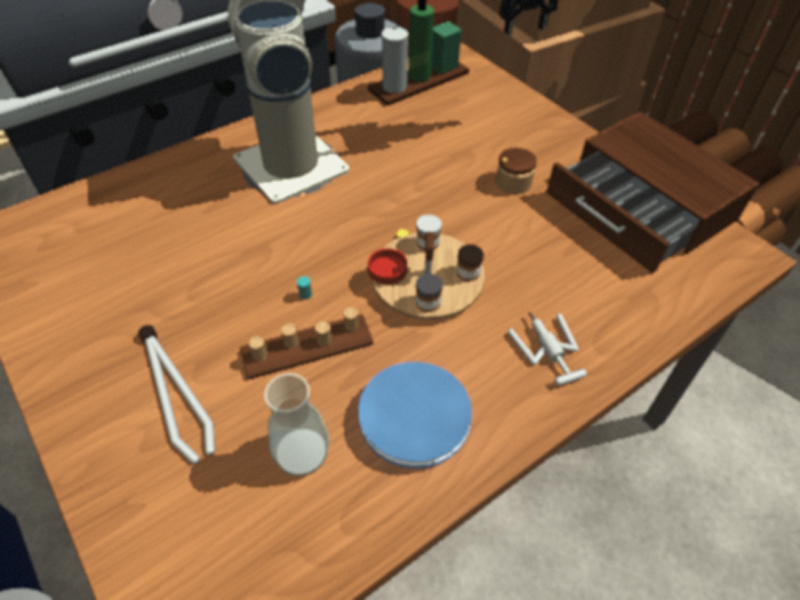

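View pics/side0.png

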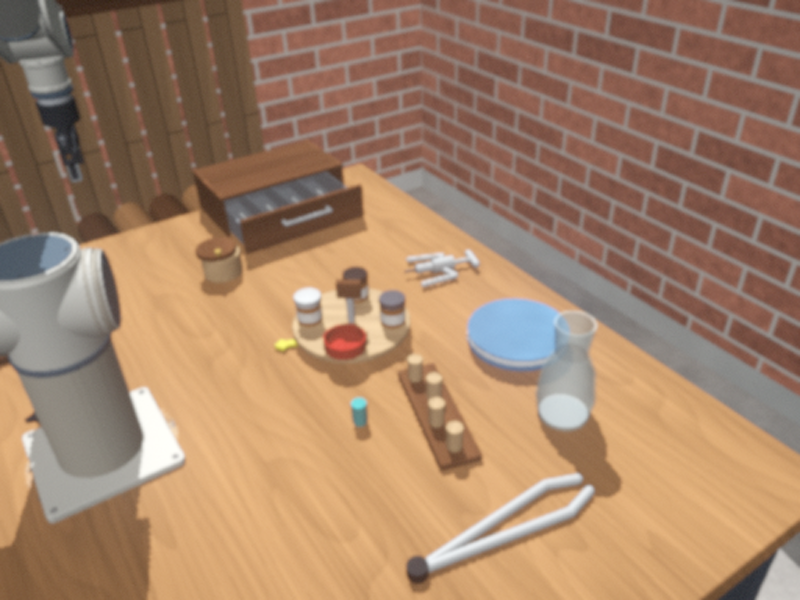

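The scene view shows the four pale plugs at about (257,349), (290,336), (322,334) and (351,319) on the board, with the red pot at (387,266), the pointer at (403,234) and the handle at (430,245). In the side view the plugs are at (415,368), (433,386), (437,412) and (454,437), the pot at (345,341) and the pointer at (286,345). Only the four pale plugs on the board fit the description. The turquoise one at (305,288) in scene and (359,411) in side is the decoy.

```bash
cat > h.py <<'E'
import cv2,numpy as np
from bench import *
from scipy.spatial.transform import Rotation as R
def cal(n):
    c=get_calibration(n); return c,R.from_rotvec(c['attitude']).as_matrix()
def ray(cm,uv,z):
    c,M=cm; d=M@np.array([(uv[0]-c['cx'])/c['fx'],(uv[1]-c['cy'])/c['fy'],1]); e=np.array(c['eye'])
    return e+d*(z-e[2])/d[2]
def proj(cm,p):
    c,M=cm; q=M.T@(np.array(p)-c['eye']); return np.array([c['fx']*q[0]/q[2]+c['cx'],c['fy']*q[1]/q[2]+c['cy']])
def blobs(m,amin=8):
    n,l,s,c=cv2.connectedComponentsWithStats(m.astype(np.uint8)); return [(s[i,4],c[i].round(1),s[i,:4]) for i in range(1,n) if s[i,4]>=amin]
E
python3 - <<'E'
from h import *
k=512/800
P={'scene':[(257,349),(290,336),(322,334),(351,319)],'side':[(454,437),(437,412),(433,386),(415,368)]}
H={'scene':(430,243),'side':(349,288)}
out=[]
for n in P:
    f=np.load(f'pics/{n}0.npy'); h=cv2.cvtColor(f,cv2.COLOR_RGB2HSV).astype(int); cm=cal(n)
    for p in P[n]+[(310,340) if n=='scene' else (426,378)]:
        u,v=int(p[0]*k),int(p[1]*k); print(n,p,h[v,u],h[v-4,u],h[v+4,u],ray(cm,(p[0]*k,p[1]*k),.0375)[:2].round(3))
    for nm,m,z in (('red',((h[...,0]<5)|(h[...,0]>174))&(h[...,1]>190)&(h[...,2]>80),.045),('yel',(abs(h[...,0]-29)<4)&(h[...,1]>180)&(h[...,2]>150),.010),('tq',(abs(h[...,0]-92)<8)&(h[...,1]>150)&(h[...,2]>80),.0225)):
        for a,c,s in blobs(m): print(nm,a,c,s,ray(cm,c,z)[:2].round(4))
    print('handle',ray(cm,np.array(H[n])*k,.107)[:2].round(3))
    x0,y0=(145,180) if n=='scene' else (170,160)
    c=f[y0:y0+70,x0:x0+100] if n=='scene' else f[y0:y0+150,x0:x0+150]
    out.append(cv2.resize(c[:,:,::-1],(400,280 if n=='scene' else 400),interpolation=cv2.INTER_CUBIC))
f=np.load('pics/scene0.npy')
c=cv2.resize(f[130:210,225:325,::-1],(400,320),interpolation=cv2.INTER_CUBIC)
cv2.imwrite('pics/crop1.png',np.hstack([np.vstack([out[0],c]),np.vstack([out[1],np.zeros((200,400,3),np.uint8)])]))
E
```

```text
scene (257, 349) [ 16 124 132] [ 18 108 230] [ 15 122  86] [ 0.487 -0.347]
scene (290, 336) [ 16 125 104] [ 18 108 229] [ 15 126  85] [ 0.497 -0.282]
scene (322, 334) [ 17 120 155] [ 18 106 230] [ 16 124  82] [ 0.529 -0.229]
scene (351, 319) [ 17 122 134] [ 18 106 230] [ 16 124  84] [ 0.531 -0.164]
scene (310, 340) [ 11 150  68] [ 12 158 102] [ 12 150  68] [ 0.527 -0.255]
red 243 [245.5 170.5] [236 162  21  17] [ 0.4588 -0.0352]
tq 14 [193.9 180.3] [192 179   5   4] [ 0.3792 -0.1856]
handle [0.508 0.046]
side (454, 437) [ 16  92 161] [ 18  72 243] [ 15  95 159] [ 0.484 -0.348]
side (437, 412) [ 16  92 163] [ 17  72 243] [ 15  95 159] [ 0.495 -0.285]
side (433, 386) [ 14  91 162] [ 17  74 239] [ 16  92 161] [ 0.527 -0.228]
side (415, 368) [ 16  93 162] [ 18  75 236] [ 16  91 160] [ 0.528 -0.168]
side (426, 378) [ 15 100 193] [ 12 122 170] [ 13 113 138] [ 0.529 -0.203]
handle [0.513 0.038]
```

View pics/crop1.png

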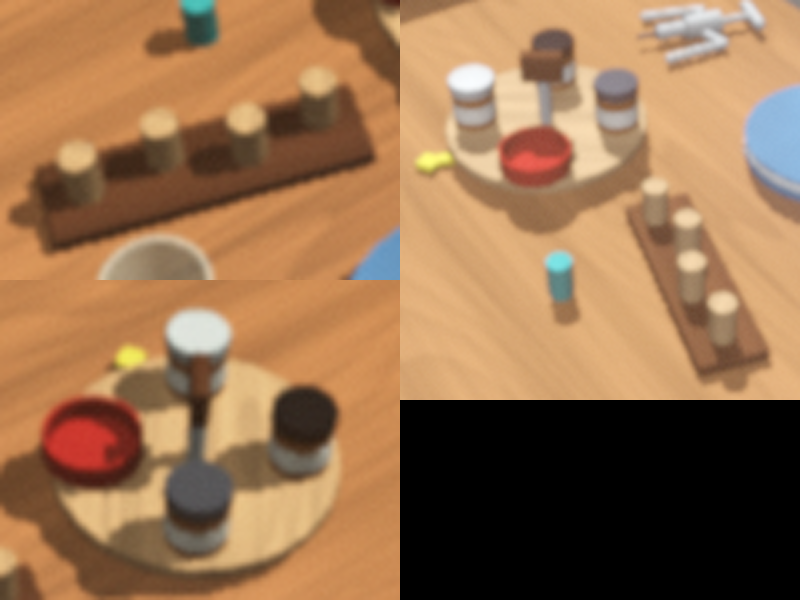

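The crop confirms four pale plugs on the board, with the turquoise decoy off it. The two views agree to about 3 mm. I'll refine with masks now.

```bash
python3 - <<'E'
from h import *
T={'scene':(230,85,115),'side':(222,60,90)}
boxes={'scene':(145,235,190,245),'side':(255,310,220,300)}
for n in T:
    f=np.load(f'pics/{n}0.npy'); h=cv2.cvtColor(f,cv2.COLOR_RGB2HSV).astype(int); cm=cal(n)
    x0,x1,y0,y1=boxes[n]; b=np.zeros(h.shape[:2],bool); b[y0:y1,x0:x1]=1
    m=b&(abs(h[...,0]-17)<5)&(h[...,2]>(170 if n=='scene' else 205))&(h[...,1]<(125 if n=='scene' else 85))
    for a,c,s in blobs(m): print(n,'top',a,c,s,ray(cm,c,.060)[:2].round(4))
    u,v=(258,150) if n=='scene' else (183,221)
    y=h[v-8:v+8,u-10:u+10]; print(h[v,u])
    m=np.zeros(h.shape[:2],bool); m[v-10:v+10,u-14:u+14]=1
    m&=(h[...,0]>=22)&(h[...,0]<36)&(h[...,1]>110)
    for a,c,s in blobs(m): print('yel',a,c,s,ray(cm,c,.010)[:2].round(4))
    m=((h[...,0]<7)|(h[...,0]>172))&(h[...,1]>170)&(h[...,2]>40)
    m[:,:200]=0; m[:140]=0; m[250:]=0
    for a,c,s in blobs(m,40): 
        print('red',a,c,s,[ray(cm,q,.056)[:2].round(4) for q in ((s[0],c[1]),(s[0]+s[2],c[1]),(c[0],s[1]))])
    # handle dark brown
    u,v=(275,155) if n=='scene' else (223,184)
    print(h[v-10:v+11:2,u].tolist(), h[v,u-14:u+15:2].tolist())
E
```

```text
scene top 49 [224.  199.9] [220 197   9   7] [ 0.5311 -0.1654]
scene top 48 [184.3 210.4] [180 207   9   7] [ 0.4959 -0.2823]
scene top 51 [206.  209.1] [202 206   9   7] [ 0.5292 -0.2278]
scene top 52 [163.7 218.8] [160 216   9   7] [ 0.4878 -0.3459]
scene top 78 [183.9 240.7] [172 238  25   7] [ 0.5876 -0.3358]
[ 27 150 237]
yel 32 [257. 149.] [254 147   8   5] [0.3711 0.0761]
red 423 [247.4 169.7] [236 160  24  21] [array([ 0.4464, -0.0639]), array([ 0.4916, -0.0007]), array([ 0.4322, -0.0087])]
[[47, 8, 226], [30, 10, 201], [11, 116, 114], [11, 157, 104], [11, 154, 106], [11, 153, 105], [12, 152, 104], [11, 152, 69], [12, 142, 54], [14, 147, 52], [13, 123, 58]] [[16, 124, 121], [16, 119, 124], [15, 118, 123], [17, 63, 106], [21, 37, 110], [18, 43, 101], [10, 142, 88], [11, 153, 105], [13, 94, 117], [21, 34, 143], [17, 87, 207], [18, 106, 229], [18, 107, 226], [18, 106, 229], [18, 107, 229]]
side top 39 [265.1 229.6] [261 227   9   6] [ 0.5271 -0.1683]
side top 44 [277.3 241.6] [273 239   9   6] [ 0.5259 -0.23  ]
side top 55 [279.  257.4] [275 254   9   8] [ 0.4934 -0.2837]
side top 58 [290.6 273.2] [286 270  10   8] [ 0.4841 -0.3474]
[ 28 139 227]
yel 85 [182.2 220. ] [176 217  14   8] [0.3746 0.0695]
[[6, 60, 107], [7, 60, 106], [9, 90, 128], [12, 123, 149], [12, 122, 125], [11, 121, 112], [11, 126, 109], [11, 126, 109], [11, 67, 121], [11, 18, 154], [10, 15, 157]] [[15, 112, 225], [15, 113, 226], [15, 113, 218], [13, 127, 159], [12, 124, 111], [12, 130, 112], [11, 120, 115], [11, 121, 112], [11, 128, 112], [12, 129, 111], [12, 128, 112], [12, 94, 125], [11, 59, 147], [14, 72, 178], [16, 96, 220]]
```

Emit:
{"method": "step_arm", "body": {"series": [[[2.4,-4.8,0.4],[0,0,-0.11],1],[[2.4,-4.8,0.4],[0,0,-0.11],1],[[2.4,-4.8,0.4],[0,0,-0.11],1],[[2.4,-4.8,0.4],[0,0,-0.11],1],[[2.4,-4.8,0.4],[0,0,-0.11],1],[[2.4,-4.8,0.4],[0,0,-0.11],1],[[2.4,-4.8,0.4],[0,0,-0.11],1],[[2.4,-4.8,0.4],[0,0,-0.11],1]]}}

```text
t: 1.1
ee_pos: [0.3571, 0.2173, 0.2821]
ee_rot: [1.709, 2.636, 0.0]
force: [1.0, 0.5, 1.0]
opening: 0.0855
grip_force: 0.0
```

Emit:
{"method": "step_arm", "body": {"series": [[[2.4,-4.8,0.4],[0,0,-0.11],1],[[2.4,-4.8,0.4],[0,0,-0.11],1],[[2.4,-4.8,0.4],[0,0,-0.11],1],[[2.4,-4.8,0.4],[0,0,-0.11],1],[[2.4,-4.8,0.4],[0,0,-0.11],1],[[2.4,-4.8,0.4],[0,0,-0.11],1],[[0,0,0],[0,0,0],1],[[0,0,0],[0,0,0],1]]}}

```text
t: 2.1
ee_pos: [0.5001, -0.069, 0.3055]
ee_rot: [-2.467, -1.943, 0.001]
force: [-0.1, -0.1, -0.2]
opening: 0.0851
grip_force: 0.0
```

```bash
cat >> h.py <<'E'
def st():
    o=get_obs(); M=R.from_rotvec(o['ee_rot']).as_matrix()
    print('t',round(o['t'],2),'tcp',o['ee_pos'].round(4),'y-ang',np.degrees(np.arctan2(M[1,1],M[0,1])).round(1),'z',M[:,2].round(3),'op',round(o['opening'],4),'grip',round(o['grip_force'],1),'F',o['force'].round(1))
def wshot(name):
    c=cal('wrist'); f=grab_frame('wrist'); np.save(f'pics/{name}.npy',f); np.savez(f'pics/{name}_c.npz',M=c[1],**c[0])
    cv2.imwrite(f'pics/{name}.png',cv2.resize(f[:,:,::-1],(800,600),interpolation=cv2.INTER_CUBIC)); return f,c
E
python3 - <<'E'
from h import *
st(); f,c=wshot('w1'); print(c[0]['eye'],c[1][:,2])
for n,p in dict(P3=(.529,-.1668,.06),P2=(.5276,-.2289,.06),pot=(.467,-.033,.056),axis=(.51,.042,.126)).items(): print(n,proj(c,p)/.64)
E
```

```text
t 2.1 tcp [ 0.5001 -0.069   0.3055] y-ang -13.5 z [-0.001  0.001 -1.   ] op 0.0851 grip 0.0 F [-0.1 -0.1 -0.2]
[0.51920158 0.01143077 0.42907015] [-0.07684253 -0.3110982  -0.94726614]
P3 [453.11661225 344.76459076]
P2 [463.87083446 400.66267494]
pot [352.59084666 221.25578171]
axis [374.42599934 109.2038408 ]
```

View pics/w1.png

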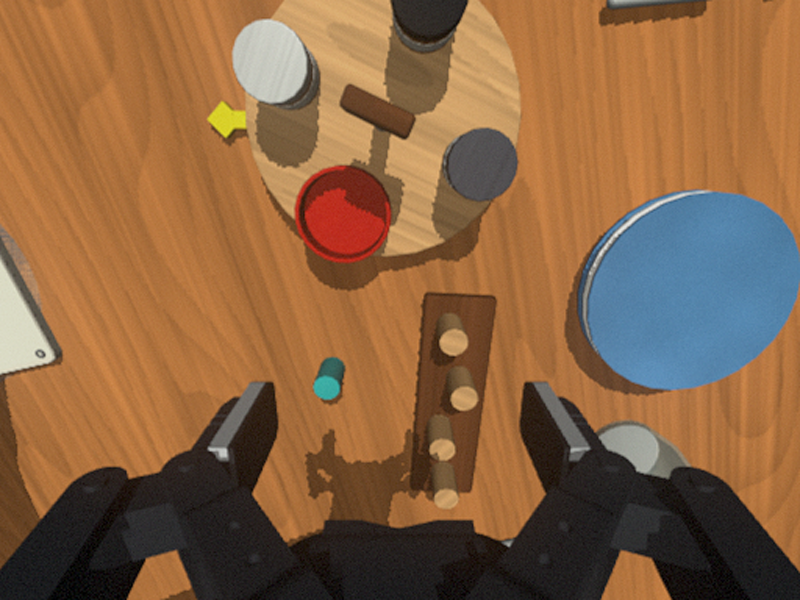

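The wrist view shows plug tops at (454,342), (463,398), (441,448) and (445,496), pot rim centre (344,214), handle bar centre (377,110), pointer tip (209,120), and the turquoise decoy at (328,384). I'll measure these by mask.

```bash
cat > m.py <<'E'
from h import *
def meas(name):
    f=np.load(f'pics/{name}.npy'); c=dict(np.load(f'pics/{name}_c.npz')); cm=(c,c['M']); h=cv2.cvtColor(f,cv2.COLOR_RGB2HSV).astype(int)
    big=lambda m:max(cv2.findContours(m.astype(np.uint8),cv2.RETR_EXTERNAL,cv2.CHAIN_APPROX_NONE)[0],key=cv2.contourArea)
    H,S,V=h[...,0],h[...,1],h[...,2]
    k=big(((H<6)|(H>173))&(S>190)&(V>50))[:,0]   # pot: outer wall contour; fit circle to rim-plane points hull
    w=np.array([ray(cm,p,.056)[:2] for p in k]); pc,pr=cv2.minEnclosingCircle((w*1e3).astype(np.float32)); pot=np.array(pc)/1e3
    y=big((H>=24)&(H<=34)&(S>150)&(V>120))[:,0]; yw=np.array([ray(cm,p,.010)[:2] for p in y])
    return f,cm,h,pot,pr,yw,k
E
python3 - <<'E'
from m import *
f,cm,h,pot,pr,yw,k=meas('w1'); H,S,V=h[...,0],h[...,1],h[...,2]
print('pot',pot.round(4),pr,'rim ellipse',cv2.fitEllipse(k),'yellow c',yw.mean(0).round(4))
m=(S<125)&(S>60)&(V>150)&(abs(H-16)<5); m[:,:255]=0;m[:,320:]=0;m[:195]=0;m[335:]=0
for a,c,s in blobs(m,30): print('top',a,c,s,ray(cm,c,.06)[:2].round(4))
u,v=np.array([377,110])*.64; print(h[int(v),int(u)])
b=np.zeros(m.shape,bool); b[50:92,212:270]=1
m=b&(V<110)&(S>120)&(H<14)
for a,c,s in blobs(m,60): print('bar',a,c,s)
n,l,s,_=cv2.connectedComponentsWithStats(m.astype(np.uint8)); i=1+s[1:,4].argmax(); ys,xs=np.where(l==i)
w=np.array([ray(cm,p,.126)[:2] for p in zip(xs,ys)]); (cx,cy),sz,an=cv2.minAreaRect((w*1e3).astype(np.float32)); ax=np.array([cx,cy])/1e3
print('bar rect',ax,sz,an)
pd=pot-ax; print('pot dist',np.hypot(*pd),np.degrees(np.arctan2(pd[1],pd[0])))
d=np.hypot(*(yw-ax).T); t=yw[d.argmax()]; print('tip',t,d.max(),np.degrees(np.arctan2(*(t-ax)[::-1])), 'centroid ang',np.degrees(np.arctan2(*(yw.mean(0)-ax)[::-1])))
# turntable disc
m=(abs(H-17)<4)&(S<140)&(V>120);
print(h[int(60/.64*.64),150].tolist(), h[int(240*.64),int(430*.64)])
cv2.imwrite('pics/b.png',(b&(V<110)&(S>120)&(H<14)).astype(np.uint8)*255)
E
```

```text
pot [ 0.4598 -0.0262] 41.58671188354492 rim ellipse ((218.71446228027344, 137.2704620361328), (58.24024963378906, 61.7664680480957), 136.79493713378906) yellow c [0.3755 0.077 ]
[ 14 151 103]
bar 539 [239.7  70.4] [218  54  47  34]
bar rect [0.51132379 0.04071736] (15.89207649230957, 48.05036163330078) 51.41379165649414
pot dist 0.08443994362002973 -127.59867275994769
tip [0.35707722 0.08013229] 0.159202834067015 165.66583330137044 centroid ang 165.0402806461951
[13, 159, 172] [ 17 127 200]
```

```bash
python3 - <<'E'
from m import *
f,cm,h,pot,pr,yw,k=meas('w1'); H,S,V=h[...,0],h[...,1],h[...,2]
for p in ((454,342),(463,398),(441,448),(445,496)):
    u,v=np.array(p)*.64; print(p,h[int(v),int(u)],ray(cm,(u,v),.06)[:2].round(4))
m=(V>165)&(S<165)&(abs(H-16)<6); m[:,:268]=0;m[:,315:]=0;m[:200]=0;m[335:]=0
for a,c,s in blobs(m,20): print('top',a,c,s,ray(cm,c,.06)[:2].round(4))
E
```

```text
(454, 342) [ 16 125 212] [ 0.5304 -0.1642]
(463, 398) [ 16 123 209] [ 0.5273 -0.2257]
(441, 448) [ 17 125 198] [ 0.4942 -0.2787]
(445, 496) [ 16 131 193] [ 0.4858 -0.3405]
top 228 [290.1 218.6] [281 211  18  17] [ 0.5298 -0.1636]
top 201 [296.7 254.8] [289 248  17  15] [ 0.5279 -0.226 ]
top 41 [311.3 273.3] [308 267   7  14] [ 0.5441 -0.2644]
top 161 [283.1 287. ] [275 281  16  14] [ 0.4954 -0.2795]
top 51 [307. 298.] [303 289   9  19] [ 0.5292 -0.3098]
top 21 [308.8 315.2] [306 310   7  11] [ 0.526  -0.3452]
top 253 [283.6 321.2] [268 313  32  19] [ 0.4822 -0.3479]
top 20 [309.  331.2] [304 328  11   7] [ 0.5204 -0.3792]
```

Emit:
{"method": "step_arm", "body": {"series": [[[1.5,-4.8,-4],[0,0,0],1],[[1.5,-4.8,-4],[0,0,0],1],[[0,0,-5],[0,0,0],1],[[0,0,-5],[0,0,0],1],[[0,0,-4],[0,0,0],1],[[0,0,-2],[0,0,0],1],[[0,0,-1.5],[0,0,0],1],[[0,0,0],[0,0,0],1]]}}

```text
t: 3.15
ee_pos: [0.5294, -0.1615, 0.0526]
ee_rot: [-2.465, -1.945, 0.001]
force: [0.2, -1.3, 1.9]
opening: 0.0853
grip_force: 0.0
```

Emit:
{"method": "step_arm", "body": {"series": [[[0,0,0],[0,0,0],0.2],[[0,0,0],[0,0,0],0.2],[[0,0,0],[0,0,0],0.2],[[0,0,0],[0,0,0],0],[[0,0,0],[0,0,0],0],[[0,0,0],[0,0,0],0]]}}

```text
t: 3.9
ee_pos: [0.5303, -0.1627, 0.0541]
ee_rot: [2.467, 1.944, 0.001]
force: [-1.2, 0.0, 5.4]
opening: 0.0262
grip_force: 58.7
```

Emit:
{"method": "step_arm", "body": {"series": [[[0,0,2],[0,0,0],0],[[0,0,4],[0,0,0],0],[[0,0,4],[0,0,0],0],[[-1.7,3.8,0],[0,0,0],0],[[-1.7,3.8,0],[0,0,0],0],[[-1.7,3.8,0],[0,0,0],0],[[-1.6,3.8,0],[0,0,0],0],[[0,0,0],[0,0,0],0]]}}

```text
t: 4.9
ee_pos: [0.4615, -0.0088, 0.1533]
ee_rot: [-2.464, -1.948, 0.001]
force: [0.3, -0.9, -0.0]
opening: 0.0264
grip_force: 59.0
```

```bash
python3 - <<'E'
from h import *
st(); f,c=wshot('w2'); print(proj(c,(.460,-.026,.056))/.64)
E
```

```text
t 4.9 tcp [ 0.4615 -0.0088  0.1533] y-ang -13.4 z [-0.001  0.    -1.   ] op 0.0264 grip 59.0 F [ 0.3 -0.9 -0. ]
[403.7671956  340.53210337]
```

View pics/w2.png

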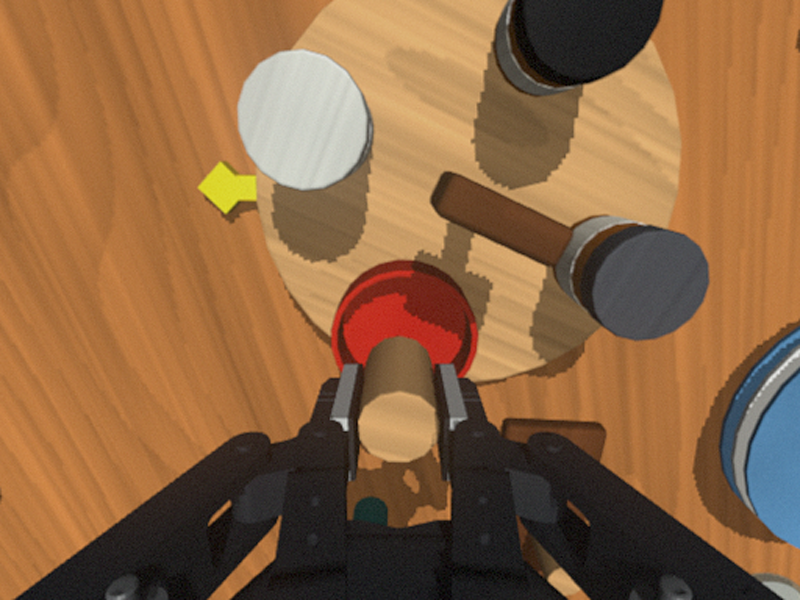

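The plug is held upright between the pads at (398,420), with the pot rim around (404,333). I'll lower it at the pot's far side.

Emit:
{"method": "step_arm", "body": {"series": [[[0.1,-0.1,-3],[0,0,0],0],[[0,-0.1,-2.6],[0,0,0],0],[[0,0,-1.4],[0,0,0],0],[[0,0,-0.5],[0,0,0],0],[[0,0,0],[0,0,0],0],[[0,0,0],[0,0,0],0]]}}

```text
t: 5.7
ee_pos: [0.4645, -0.0126, 0.0788]
ee_rot: [2.467, 1.944, 0.002]
force: [-0.6, 0.4, -0.9]
opening: 0.0266
grip_force: 59.1
```

Emit:
{"method": "step_arm", "body": {"series": [[[0,0,-0.3],[0,0,0],0],[[0,0,0],[0,0,0],0],[[0,0,0],[0,0,0],0.5],[[0,0,0],[0,0,0],0.5],[[0,0,0],[0,0,0],0.5],[[0,0,3],[0,0,0],0.5],[[0,0,4],[0,0,0],0.6],[[0,0,0.5],[0,0,0],1]]}}

```text
t: 6.7
ee_pos: [0.4655, -0.0126, 0.1524]
ee_rot: [2.465, 1.943, 0.006]
force: [0.1, -0.3, -0.4]
opening: 0.0678
grip_force: 0.0
```

Emit:
{"method": "step_arm", "body": {"series": [[[1.6,-5.4,0],[0,0,0],1],[[1.6,-5.4,0],[0,0,0],1],[[1.6,-5.4,0],[0,0,0],1],[[1.6,-5.4,0],[0,0,0],1],[[0,0,0],[0,0,0],1],[[0,0,0],[0,0,0],1]]}}

```text
t: 7.45
ee_pos: [0.5269, -0.2281, 0.149]
ee_rot: [-2.466, -1.942, 0.002]
force: [0.1, 0.6, -0.3]
opening: 0.0852
grip_force: 0.0
```

```bash
python3 - <<'E'
from h import *
st(); f,cm=wshot('w3'); h=cv2.cvtColor(f,cv2.COLOR_RGB2HSV).astype(int);H,S,V=h[...,0],h[...,1],h[...,2]
m=(V>165)&(S<165)&(abs(H-16)<6)
for a,c,s in blobs(m,40): 
    if s[2]<60: print('top',a,c,s,ray(cm,c,.06)[:2].round(4))
E
```

```text
t 7.45 tcp [ 0.5269 -0.2281  0.149 ] y-ang -13.6 z [-0.002  0.001 -1.   ] op 0.0852 grip 0.0 F [ 0.1  0.6 -0.3]
top 66 [21.2  4.9] [14  0 16 11] [ 0.4075 -0.0532]
top 264 [35.2 19.9] [16  0 34 38] [ 0.4124 -0.0633]
top 54 [300.6   4.4] [293   0  17  11] [ 0.5891 -0.0968]
top 405 [303.2  25.3] [283   1  43  47] [ 0.5886 -0.1092]
top 420 [337.5  29.8] [324   0  30  62] [ 0.6109 -0.1174]
top 91 [352.4  11.4] [345   1  15  28] [ 0.6221 -0.1089]
top 89 [376.3   9.9] [368   0  17  22] [ 0.6378 -0.1118]
top 58 [407.4   5.8] [400   0  16  15] [ 0.6582 -0.1143]
top 44 [400.4   9.3] [394   4  12  13] [ 0.6535 -0.1153]
top 42 [53.4 22.8] [48 13 15 16] [ 0.4236 -0.0678]
top 42 [394.7  18.3] [389  12  12  13] [ 0.6494 -0.1197]
top 54 [12.1 23.8] [ 6 18 12 13] [ 0.3959 -0.0617]
top 80 [ 4.9 33.3] [ 0 24 17 21] [ 0.3882 -0.0658]
top 48 [61.1 34.1] [51 30 18 10] [ 0.4256 -0.0753]
top 193 [318.6  51.5] [301  33  37  29] [ 0.5962 -0.1276]
top 63 [381.4  42.2] [374  32  17  19] [ 0.6394 -0.1321]
top 175 [268.5  45.1] [252  35  34  22] [ 0.563  -0.1155]
top 59 [56.9 41.9] [50 37 17 13] [ 0.4206 -0.079 ]
[... 3435 characters left out ...]
.3648 -0.2707]
top 42 [300.6 285.4] [294 280  13  13] [ 0.5483 -0.3172]
top 130 [ 29.1 302.4] [ 15 290  31  22] [ 0.2929 -0.2761]
top 46 [  8.9 298.5] [  2 292  15  13] [ 0.2764 -0.2676]
top 61 [305.9 299.1] [298 293  17  12] [ 0.5504 -0.3336]
top 97 [ 13.1 311.8] [  0 306  27  17] [ 0.2723 -0.2827]
top 67 [302.6 314.5] [296 309  16  15] [ 0.544  -0.3507]
top 61 [  3.4 323.5] [  0 315  11  20] [ 0.2557 -0.2934]
top 54 [ 15.8 329.8] [ 10 324  16  12] [ 0.2636 -0.3034]
top 71 [192.8 340.1] [184 332  19  17] [ 0.4308 -0.3568]
top 54 [  6.3 348.5] [  0 343  13  12] [ 0.2418 -0.3232]
top 53 [102.  363.2] [ 97 357  13  13] [ 0.3289 -0.3646]
top 191 [104.6 374.3] [ 84 364  42  20] [ 0.3252 -0.38  ]
```

View pics/w3.png

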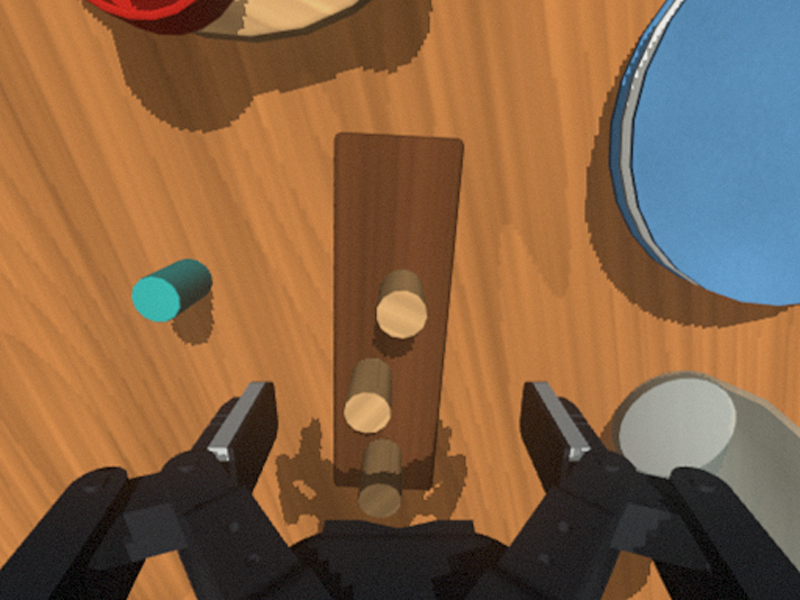

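The wrist view shows three plugs left on the board: P2 at (401,314), P1 at (368,412) and P0 at (380,495). The decoy is at (157,298) and the carafe at (678,430). I'll check the carafe clearance.

```bash
python3 - <<'E'
from h import *
for n,p in (('scene',(301,448)),('side',(563,412))):
    print(n,ray(cal(n),np.array(p)*.64,.005)[:2].round(3))
E
```

```text
scene [ 0.695 -0.378]
side [ 0.695 -0.385]
```

Emit:
{"method": "step_arm", "body": {"series": [[[0.1,0.2,-3],[0,0,0],1],[[0,0,-3],[0,0,0],1],[[0,0,-2.5],[0,0,0],1],[[0,0,-1.3],[0,0,0],1],[[0,0,0],[0,0,0],1],[[0,0,0],[0,0,0],0.3],[[0,0,0],[0,0,0],0.3],[[0,0,0],[0,0,0],0.3]]}}

```text
t: 8.5
ee_pos: [0.5293, -0.2267, 0.0529]
ee_rot: [2.467, 1.944, 0.001]
force: [0.8, -0.7, 0.6]
opening: 0.0323
grip_force: 0.0
```

Emit:
{"method": "step_arm", "body": {"series": [[[0,0,0],[0,0,0],0],[[0,0,0],[0,0,0],0],[[0,0,0],[0,0,0],0],[[0,0,0],[0,0,0],0]]}}

```text
t: 9.0
ee_pos: [0.5293, -0.2267, 0.0531]
ee_rot: [2.467, 1.944, 0.001]
force: [-0.7, 0.9, 5.7]
opening: 0.0263
grip_force: 58.8
```

Emit:
{"method": "step_arm", "body": {"series": [[[0,0,2],[0,0,0],0],[[0,0,4],[0,0,0],0],[[0,0,4],[0,0,0],0],[[-2.4,5.5,0],[0,0,0],0],[[-2.4,5.5,0],[0,0,0],0],[[-2.5,5.6,0],[0,0,0],0],[[0,0,0],[0,0,0],0],[[0,0,0],[0,0,0],0]]}}

```text
t: 10.0
ee_pos: [0.457, -0.0606, 0.1534]
ee_rot: [2.465, 1.944, 0.002]
force: [1.1, -0.5, -0.4]
opening: 0.0267
grip_force: 59.1
```

```bash
python3 - <<'E'
from h import *
st(); f,c=wshot('w4'); print(proj(c,(.460,-.026,.056))/.64, [ (n,(proj(c,p)/.64).round(0)) for n,p in dict(p1top=(.4645,-.0126,.079),p1b=(.4645,-.0126,.034)).items()])
for p in ((390,150),(390,160)): print(ray(c,np.array(p)*.64,.079)[:2])
E
```

```text
t 10.0 tcp [ 0.457  -0.0606  0.1534] y-ang -13.5 z [ 0.002 -0.001 -1.   ] op 0.0267 grip 59.1 F [ 1.1 -0.5 -0.4]
[389.13053739 250.87051307] [('p1top', array([391., 232.])), ('p1b', array([392., 218.]))]
[0.47271934 0.02229053]
[0.47172612 0.01824857]
```

View pics/w4.png

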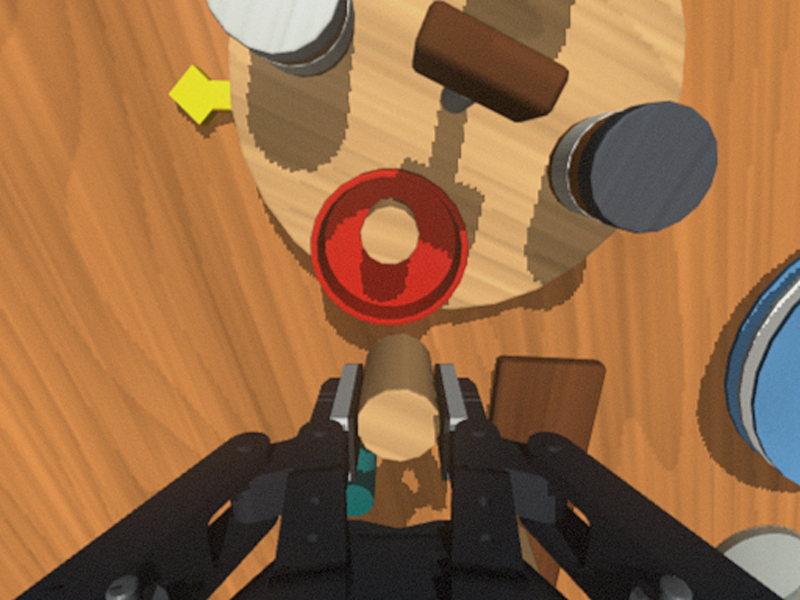

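The first plug stands upright in the pot with its top at (389,234), and the rim is centred near (389,247). The second goes to about (0.455, -0.0445), clear of the first.

Emit:
{"method": "step_arm", "body": {"series": [[[-0.1,0.8,0],[0,0,0],0],[[-0.1,0.8,-1],[0,0,0],0],[[0,0,-3],[0,0,0],0],[[0,0,-2.2],[0,0,0],0],[[0,0,-1],[0,0,0],0],[[0,0,-0.3],[0,0,0],0],[[0,0,0],[0,0,0],0],[[0,0,0],[0,0,0],0]]}}

```text
t: 11.05
ee_pos: [0.4544, -0.0446, 0.0778]
ee_rot: [2.467, 1.944, 0.001]
force: [0.2, 0.2, -0.7]
opening: 0.0261
grip_force: 59.1
```

Emit:
{"method": "step_arm", "body": {"series": [[[0,0,-0.3],[0,0,0],0],[[0,0,0],[0,0,0],0],[[0,0,0],[0,0,0],0.5],[[0,0,0],[0,0,0],0.5],[[0,0,0],[0,0,0],0.5],[[0,0,3],[0,0,0],0.5],[[0,0,5],[0,0,0],0.6],[[0,0,5],[0,0,0],1]]}}

```text
t: 12.05
ee_pos: [0.4535, -0.0444, 0.2054]
ee_rot: [-2.467, -1.944, 0.001]
force: [1.2, 0.6, -0.9]
opening: 0.0679
grip_force: 0.0
```

Emit:
{"method": "step_arm", "body": {"series": [[[0.2,-1.5,4],[0,0,0],1],[[0,-0.5,2],[0,0,0],1],[[0,0,0],[0,0,0],1],[[0,0,0],[0,0,0],1]]}}

```text
t: 12.55
ee_pos: [0.4552, -0.0642, 0.2632]
ee_rot: [-2.467, -1.944, 0.002]
force: [1.5, 0.2, -0.9]
opening: 0.0851
grip_force: 0.0
```

```bash
cat >> m.py <<'E'
def angles(name):
    f,cm,h,pot,pr,yw,k=meas(name); H,S,V=h[...,0],h[...,1],h[...,2]
    px=proj(cm,(.5113,.0407,.126)); b=np.zeros(S.shape,np.uint8); cv2.circle(b,tuple(int(q) for q in px),60,1,-1)
    m=((b>0)&(V<125)&(S>120)&(H<14)).astype(np.uint8); n,l,s,_=cv2.connectedComponentsWithStats(m); i=1+s[1:,4].argmax(); ys,xs=np.where(l==i)
    w=np.array([ray(cm,p,.126)[:2] for p in zip(xs,ys)]); r=cv2.minAreaRect((w*1e3).astype(np.float32)); ax=np.array(r[0])/1e3
    an=lambda p,a:round(float(np.degrees(np.arctan2(*(p-a)[::-1]))),1)
    A=np.array([.5113,.0407]); t=yw[np.hypot(*(yw-A).T).argmax()]
    tm=yw[np.hypot(*(yw-A).T)>np.hypot(*(yw-A).T).max()-.02]
    print('bar',r,'pot',pot.round(4),round(pr,1)); 
    for a in (ax,A): print('pot',an(pot,a),np.hypot(*(pot-a)).round(4),'tip',an(t,a),an(tm.mean(0),a),an(yw.mean(0),a),np.hypot(*(t-a)).round(4))
E
python3 - <<'E'
from m import *
st(); wshot('w5'); angles('w5'); print(get_obs()['joint_positions'].round(3))
E
```

```text
t 12.55 tcp [ 0.4552 -0.0642  0.2632] y-ang -13.5 z [-0.002  0.    -1.   ] op 0.0851 grip 0.0 F [ 1.5  0.2 -0.9]
bar ((509.98712158203125, 39.25743865966797), (18.690757751464844, 48.267242431640625), 52.70183181762695) pot [ 0.4594 -0.0264] 41.2
pot -127.6 0.0828 tip 164.4 164.4 164.3 0.1588
pot -127.7 0.0848 tip 165.1 165.1 165.0 0.1597
[-0.166  0.161  1.969  0.     1.014  0.07 ]
```

View pics/w5.png

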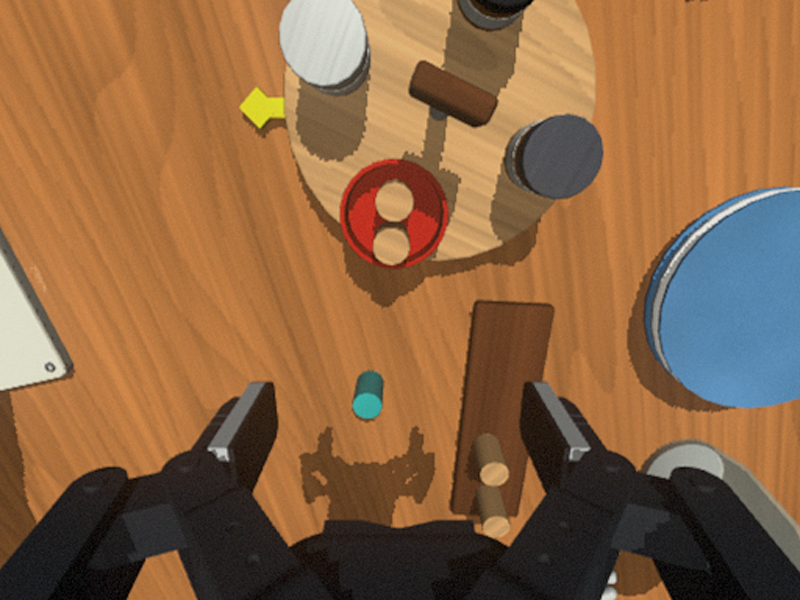

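Both plugs stand in the pot at (394,201) and (391,245). The other two still stand on the board at (494,472) and (495,525), and the bar is at (453,93). Next is the handle: turn the tool +1.14 rad and move above the axis.

Emit:
{"method": "step_arm", "body": {"series": [[[0.7,1.3,-0.5],[0,0,0.143],0.7],[[0.7,1.3,-0.5],[0,0,0.143],0.7],[[0.7,1.3,-0.5],[0,0,0.143],0.7],[[0.7,1.3,-0.5],[0,0,0.143],0.7],[[0.7,1.3,-0.5],[0,0,0.143],0.7],[[0.7,1.3,-0.5],[0,0,0.143],0.7],[[0.7,1.3,-0.5],[0,0,0.143],0.7],[[0.7,1.4,-0.5],[0,0,0.143],0.7]]}}

```text
t: 13.6
ee_pos: [0.5113, 0.0412, 0.2224]
ee_rot: [-1.014, -2.971, 0.002]
force: [0.2, 0.4, 0.5]
opening: 0.0601
grip_force: 0.0
```

Emit:
{"method": "step_arm", "body": {"series": [[[0,0,0],[0,0,0],0.7],[[0,0,0],[0,0,0],0.7]]}}

```text
t: 13.85
ee_pos: [0.5112, 0.0404, 0.2235]
ee_rot: [-1.025, -2.968, 0.001]
force: [-1.1, 0.4, 0.5]
opening: 0.0598
grip_force: 0.0
```

```bash
python3 - <<'E'
from m import *
st(); f,c=wshot('w6'); print([(proj(c,p)/.64).round(0) for p in ((.5113,.0407,.126),(.459,-.026,.056))])
E
```

```text
t 13.85 tcp [0.5112 0.0404 0.2235] y-ang 51.9 z [-0.002 -0.    -1.   ] op 0.0598 grip 0.0 F [-1.1  0.4  0.5]
[array([399., 313.]), array([279., 278.])]
```

View pics/w6.png

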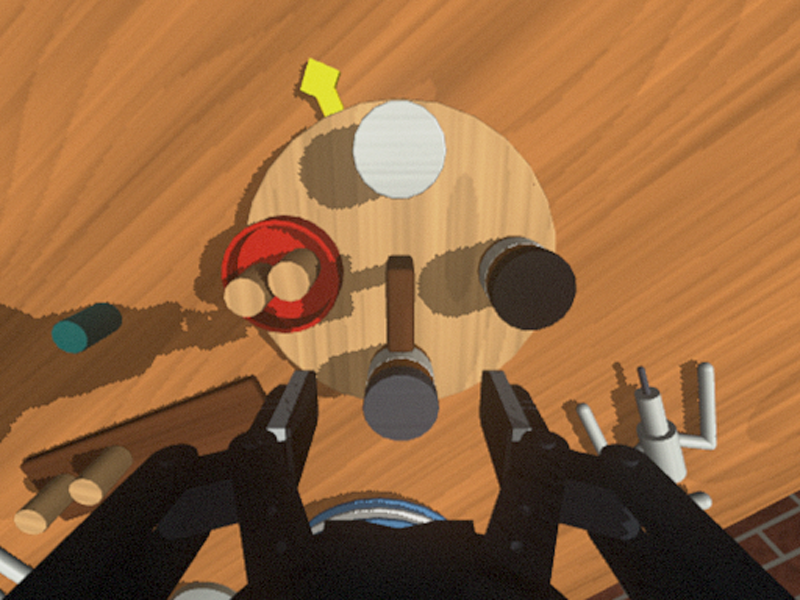

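The bar is centred at (400,308), aligned with the image vertical and midway between the open fingers. The pot with both plugs is at (283,275). I'll descend and grip.

Emit:
{"method": "step_arm", "body": {"series": [[[0,0,-4],[0,0,0],0.7],[[0,0,-4],[0,0,0],0.7],[[0,0,-2],[0,0,0],0.7],[[0,0,-1.3],[0,0,0],0.7],[[0,0,0],[0,0,0],0.7],[[0,0,0],[0,0,0],0.4],[[0,0,0],[0,0,0],0.4],[[0,0,0],[0,0,0],0.3]]}}

```text
t: 14.9
ee_pos: [0.5123, 0.0405, 0.1118]
ee_rot: [1.022, 2.97, 0.001]
force: [-0.5, 0.3, -0.3]
opening: 0.0255
grip_force: 0.0
```

Emit:
{"method": "step_arm", "body": {"series": [[[0,0,0],[0,0,0],0.15],[[0,0,0],[0,0,0],0],[[0,0,0],[0,0,0],0],[[0,0,0],[0,0,0],0],[[0,0,0],[0,0,0],0]]}}

```text
t: 15.52
ee_pos: [0.5122, 0.0406, 0.1118]
ee_rot: [1.022, 2.97, 0.0]
force: [-1.7, 0.5, 6.4]
opening: 0.015
grip_force: 59.3
```

```bash
python3 - <<'E'
from m import *
angles('w6'); st(); print(get_obs()['ft_torque'])
E
```

```text
bar ((509.08026123046875, 42.555450439453125), (15.055610656738281, 51.081478118896484), 51.95355224609375) pot [ 0.4517 -0.0212] 41.1
pot -132.0 0.0858 tip 165.5 165.6 165.5 0.1572
pot -133.9 0.0859 tip 165.1 165.1 165.0 0.1598
t 15.53 tcp [0.5122 0.0406 0.1118] y-ang 52.0 z [ 0.001  0.    -1.   ] op 0.015 grip 59.3 F [-1.7  0.5  6.4]
[-0.05397996  0.21294701  0.018837  ]
```

Emit:
{"method": "step_arm", "body": {"series": [[[0,0,0],[0,0,-0.04],0],[[0,0,0],[0,0,-0.08],0],[[0,0,0],[0,0,-0.1],0],[[0,0,0],[0,0,-0.1],0],[[0,0,0],[0,0,-0.1],0],[[0,0,0],[0,0,-0.1],0],[[0,0,0],[0,0,-0.1],0],[[0,0,0],[0,0,-0.1],0]]}}

```text
t: 16.52
ee_pos: [0.5121, 0.0405, 0.1118]
ee_rot: [2.006, 2.417, 0.0]
force: [-1.4, -0.7, 6.0]
opening: 0.0155
grip_force: 59.5
```

Emit:
{"method": "step_arm", "body": {"series": [[[0,0,0],[0,0,-0.1],0],[[0,0,0],[0,0,-0.1],0],[[0,0,0],[0,0,-0.1],0],[[0,0,0],[0,0,-0.08],0],[[0,0,0],[0,0,-0.05],0],[[0,0,0],[0,0,-0.02],0],[[0,0,0],[0,0,0],0],[[0,0,0],[0,0,0],0]]}}

```text
t: 17.52
ee_pos: [0.5121, 0.0405, 0.1118]
ee_rot: [2.492, 1.912, 0.001]
force: [-1.7, -0.1, 6.9]
opening: 0.0154
grip_force: 59.5
```

```bash
python3 - <<'E'
from m import *
st(); print(get_obs()['ft_torque'].round(2)); k=1/.64
ims=[]
A=np.array([.5122,.0406])
for n in ('scene','side','wrist'):
    cm=cal(n); f=grab_frame(n); np.save(f'pics/{n}_e.npy',f); h=cv2.cvtColor(f,cv2.COLOR_RGB2HSV).astype(int);H,S,V=h[...,0],h[...,1],h[...,2]
    m=((H<7)|(H>172))&(S>170)&(V>40); n_,l,s,c=cv2.connectedComponentsWithStats(m.astype(np.uint8))
    y=(H>=23)&(H<=34)&(S>120)&(V>120)
    for a,c,s_ in blobs(m,60): print(n,'red',a,c,s_,ray(cm,c,.045)[:2].round(4))
    for a,c,s_ in blobs(y,12): q=ray(cm,c,.01)[:2]; print(n,'yel',a,c,q.round(4),np.degrees(np.arctan2(*(q-A)[::-1])).round(1))
    p=proj(cm,(.43,.06,.05)); print('exp',p.round(0)); 
    if n=='wrist': ims.append(cv2.resize(f[:,:,::-1],(400,300)))
    else:
        u,v=np.clip(p.astype(int),[60,45],[450,338]); ims.append(cv2.resize(f[v-45:v+45,u-60:u+60,::-1],(400,300),interpolation=cv2.INTER_CUBIC))
cv2.imwrite('pics/end.png',np.vstack([np.hstack(ims[:2]),np.hstack([ims[2],np.zeros_like(ims[2])])]))
E
```

```text
t 17.52 tcp [0.5121 0.0405 0.1118] y-ang -15.0 z [ 0.  0. -1.] op 0.0154 grip 59.5 F [-1.7 -0.1  6.9]
[-0.05  0.29 -0.04]
scene red 114 [258.4 157.1] [252 146  16  18] [0.4339 0.0354]
exp [264. 152.]
side yel 75 [182.1 220. ] [0.3743 0.0696] 168.1
exp [198. 205.]
wrist red 5255 [147.9 203.7] [ 78 156 118 113] [0.4366 0.0693]
wrist yel 74 [ 78.1 194.3] [0.3634 0.0839] 163.8
exp [142. 220.]
```

View pics/end.png

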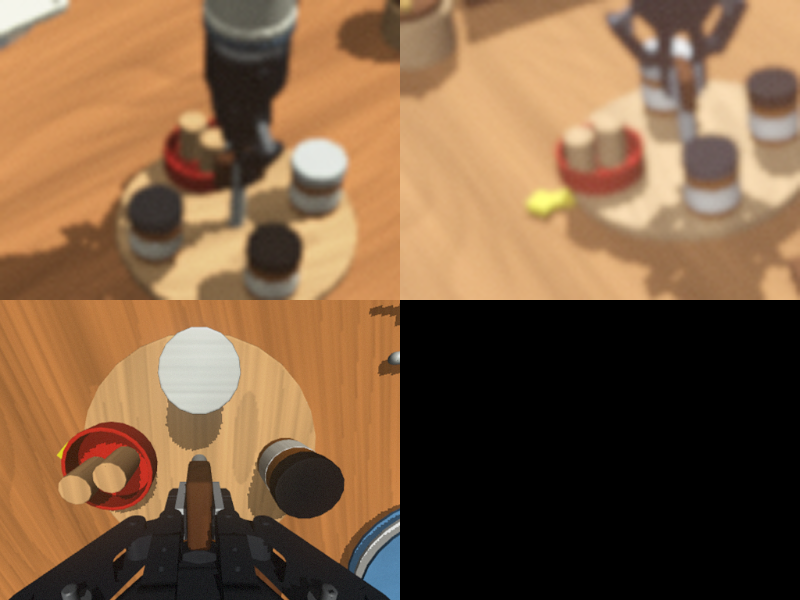

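The crops show both plugs standing in the pot, which is next to the yellow pointer, and the bar still gripped. For an independent check of the pointer angle, I'll use the midpoint of the opposite white and grey jars in the earlier wrist views.

```bash
python3 - <<'E'
from m import *
an=lambda d:round(float(np.degrees(np.arctan2(d[1],d[0]))),1)
for n,w,g in (('w1',(271,62),(481,163)),('w5',(323,41),(563,156)),('w6',(399,149),(401,400))):
    f,cm,h,pot,pr,yw,k=meas(n); S,V=h[...,1],h[...,2]; c=[]
    for p,lim in ((w,(S<45)&(V>140)),(g,(S<80)&(V<110))):
        b=np.zeros(S.shape,np.uint8); cv2.circle(b,tuple(int(q*.64) for q in p),34,1,-1)
        K=cv2.findContours(((b>0)&lim).astype(np.uint8),0,cv2.CHAIN_APPROX_NONE)[0]; K=max(K,key=cv2.contourArea)[:,0]
        ww=np.array([ray(cm,q,.09)[:2] for q in K])*1e3; (x,y),r=cv2.minEnclosingCircle(ww.astype(np.float32))
        hand=ray(cm,np.array(p)*.64,.09)[:2]; c.append((np.array([x,y])/1e3,r,hand))
    for i in (0,2):
        W,G=c[0][i],c[1][i]; A=(W+G)/2; tip=yw[np.hypot(*(yw-A).T).argmax()]
        print(n,i,'r',round(c[0][1],1),round(c[1][1],1),'axis',A.round(4),'sep',np.hypot(*(W-G)).round(4),'potdir',round(an(G-W)-90,1),'tip',an(tip-A),an(yw.mean(0)-A),np.hypot(*(tip-A)).round(4))
E
```

```text
w1 0 r 26.5 27.9 axis [0.5104 0.0415] sep 0.1673 potdir -128.1 tip 165.9 165.3 0.1581
w1 2 r 26.5 27.9 axis [0.5117 0.0415] sep 0.1668 potdir -127.6 tip 166.0 165.4 0.1594
w5 0 r 26.4 30.8 axis [0.5093 0.0423] sep 0.1641 potdir -127.8 tip 165.4 165.5 0.1574
w5 2 r 26.4 30.8 axis [0.5116 0.04  ] sep 0.168 potdir -126.8 tip 164.9 164.8 0.1602
w6 0 r 26.5 29.0 axis [0.5099 0.0423] sep 0.1659 potdir -127.6 tip 165.5 165.5 0.1581
w6 2 r 26.5 29.0 axis [0.5086 0.0437] sep 0.1635 potdir -127.6 tip 165.9 165.9 0.1564
```

Pointer at about 165.5°, and the pot now faces 165.0–165.3°. They line up, the arm is still and the grip is firm, so I'll hand in.

```bash
python3 -c "
from h import *
st(); print(finish_job())"
```

```text
t 17.68 tcp [0.5121 0.0405 0.1118] y-ang -15.0 z [ 0.  0. -1.] op 0.0152 grip 59.5 F [-2.3 -0.7  5.2]
the job is handed in; nothing more can be done
None
```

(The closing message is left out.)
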